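# Pack the stacking games box

### The job

Pack the stacking wooden games box where its base stands: lay the dominoes box in the base's long recess and the playing-card box in its shorter, wider recess, then set the tier of draughts on the base, keeping it level so that no draughts spill, and last put the lid on the tier. Each piece must be fully home, flush and square on the one below. Leave the remote control, the CD cases and the wire bowl alone.

Things in the scene. Friction and masses are not known exactly. Their poses are not given: they have to be found in the camera images.
- base: Open pale-wood box, fixed; 164 (x) x 220 (y) x 54 mm, walls 8 mm. Origin: centre of underside. On its 6 mm floor an 8 mm dark insert has two recesses cut through: long one 132 (x) x 62 (y) mm centred at y = -47 mm (x 0), for the dominoes; shorter, wider one 104 x 76 mm centred at y = +40 mm, for the cards. A box home in its recess stands 6 mm above this origin, 6 mm free all round. Rim at 54 mm.
- dominoes: Dominoes box, closed: long plain wooden box with a sliding lid and thumb hollow; loose, about 0.2 kg. 120 (x) x 50 (y) x 36 mm high. Origin: centre of its underside; x along its length, z up. It fits the long recess either way round.
- cards: Twin-deck playing-card box, closed: plain pale carton, shorter and wider than the dominoes box; loose, about 0.2 kg. 92 (x) x 64 (y) x 36 mm high. Origin: centre of its underside; x along its length, z up. Grip it across the 64 mm. It fits the shorter recess either way round.
- tier: Tray of draughts, loose, 0.45 kg; 164 (x) x 220 (y) x 47 mm high. Origin: centre of underside. A 136 x 192 x 7 mm step below drops inside the base's rim (6 mm free all round): home at 47 mm above base origin, either way round. Inner floor at 12 mm. Handle: middle 90 mm of the centre partition along x, 14 mm thick (y), top at 45 mm; 60 mm clear floor each side, then rows of draughts that stay put.
- lid: Pale-wood lid plate 164 (x) x 220 (y) mm with a bar handle; loose, 0.3 kg. Origin: centre of underside. A 7 mm deep hollow frame below (136 x 192 mm) drops inside the tier's rim (6 mm free all round): home at 40 mm above tier origin, 87 above base origin, either way round. Plate from 7 to 15 mm, handle from 15 to 39 mm: 80 mm long (x), 16 mm thick (y), central.
- remote: Bystander: black remote control lying flat, 150 (x) x 44 (y) x 20 mm. Origin: centre of its underside. Leave alone.
- cds: Bystander: three CD cases in a pile, 125 (x) x 142 (y) x 30 mm. Origin: centre of its underside. Leave alone.
- bowl: Bystander: chrome wire fruit bowl with ball ends, about 200 mm square, up to 125 mm high. Origin: centre of its underside. Leave alone.
There are look-alikes about, which are no part of the job. Several things look just like the cards: the one meant starts farthest to the robot's right.

How it is judged (in metres and radians):
On the way, in this order (a step that is already met when the one before it is completed fails the run):
1. the dominoes box and the card box lie flat in their own recesses of the base (x of dominoes in the frame of base between -0.01 and 0.01 m and y of dominoes in the frame of base between -0.057 and -0.037 m and z of dominoes in the frame of base between 0.003 and 0.009 m and angle between each of dominoes, cards's own z axis and vertical below 0.03 rad and angle between the x axis of each of dominoes, cards and the x axis of base, either way round below 0.2 rad and linear speed of each of dominoes, cards below 0.02 m/s and x of cards in the frame of base between -0.01 and 0.01 m and y of cards in the frame of base between 0.03 and 0.05 m and z of cards in the frame of base between 0.003 and 0.009 m), for 0.2 s.
2. the draughts tier sits home on the base, over both boxes (all of step 1 and x of tier in the frame of base between -0.01 and 0.01 m and y of tier in the frame of base between -0.01 and 0.01 m and z of tier in the frame of base between 0.044 and 0.05 m and angle between tier's own z axis and vertical below 0.03 rad and angle between the x axis of tier and the x axis of base, either way round below 0.12 rad and linear speed of tier below 0.02 m/s), for 0.2 s.
3. the lid sits home on the tier (x of tier in the frame of base between -0.01 and 0.01 m and y of tier in the frame of base between -0.01 and 0.01 m and z of tier in the frame of base between 0.044 and 0.05 m and angle between each of tier, lid's own z axis and vertical below 0.03 rad and angle between the x axis of tier and the x axis of base, either way round below 0.12 rad and linear speed of each of tier, lid below 0.02 m/s and x of lid in the frame of tier between -0.01 and 0.01 m and y of lid in the frame of tier between -0.01 and 0.01 m and z of lid in the frame of tier between 0.037 and 0.043 m and angle between the x axis of lid and the x axis of tier, either way round below 0.12 rad), for 0.2 s.
At the end, for the whole second after the job is handed in: Both boxes flat in their own recesses (10 mm from centre on each axis, 3 mm in height, 0.2 rad yaw); tier on base and lid on tier, each within 10 mm of centred, 3 mm of seated height, tilt under 0.03 rad, yaw under 0.12 rad; all at rest (under 20 mm/s) (all of step 1 and all of step 3); the robot touches nothing.
It fails at once if the remote control was moved by more than 25 mm (distance of remote from where it was at the start of the episode above 0.025 m).
It fails at once if the CD cases were moved by more than 25 mm (distance of cds from where it was at the start of the episode above 0.025 m).
It fails at once if the wire bowl was moved by more than 25 mm (distance of bowl from where it was at the start of the episode above 0.025 m).
It fails at once if the draughts tier was tipped by more than 0.35 rad, so that draughts would spill (angle between tier's own z axis and vertical above 0.35 rad).
It also fails if it takes over 128 s, if anything falls off the work surface, if the arm or the gripper's body presses on something with over 40 N, if the wrist force passes 120 N, or if a joint passes its speed limit or range.

### The arm

A 6-joint arm with a two-finger parallel gripper is mounted at the origin on the work surface. World frame = base frame: x ahead of the robot, y to its left, z up, the work surface at z = 0. Lengths are in mm, angles in rad, forces in N, time in s.
With the tool pointing down it reaches from about 350 to 850 mm from the base axis. Payload 8.1 kg.
Tool frame: the origin (TCP) lies at the very end of the fingers, on their centre line; the grasp point (between the pads) lies 19 mm behind it; z points along the fingers, y is the line along which they close (so a half turn about z gives the same grasp; the last joint's range is limited). The gripper opens to 85 mm and grips with 20 to 120 N. Pads are 22 mm wide; open, the fingers measure 114 mm over their backs; the gripper's body (76 mm by 85 mm) begins 54 mm behind the grasp point. The pads swing forward as they close: fully open they stand 13 mm farther back than shut.
Start: joints at [1.086, 0.13, 1.488, -0, 1.523, -0.085], TCP at [233.52, 552.697, 205.692] pointing down, gripper open.
Joint ranges: [-2.96, 2.96], [-0.89, 2.26], [0.02, 2.5], [-1.34, 4.48], [0, 2.73], [-2.66, 2.66]. Speed limits (rad/s): [2.39, 2.39, 2.79, 3.14, 3.14, 3.14].

### API

Orientations are given as a unit quaternion [w, x, y, z].
In Python, from station import env gives the robot as it stands.
- The arm moves only by the tool drive_tool, never from a script. Its argument "series" is text: rows parted by semicolons, each of 6 numbers parted by spaces: the shift along the tool's x, y, z in units of 40 mm (1.0 is 40 mm), then the turn, a rotation vector about the tool's x, y, z in units of 5 degrees (1.0 is 5 degrees). A call has 1 to 5 rows; each row is the pose to reach, as a shift and turn from the pose commanded when the call began, along the tool's axes at that moment; what a row does not reach only later rows make up. A row lasts 1/12 s, in which the tool goes at most 41.7 mm and 7.16 degrees, less where a joint would pass 70% of its speed; a pose out of reach is approached as far as the arm can. A call with a gripper value outside its range is refused whole. "jaw" is the finger opening in mm, from 0 to 85.4, set as the call begins (left out, the last holds). The fingers move at their own pace and stop on an object; "newtons" is the grip in N (left out, the last holds). Time passes only in rows, so rows that repeat a pose let the fingers close. It gives the time, the measured TCP pose, the force, the opening and the grip force at its end, in the units of the state.
- env.get_obs(): the state, without advancing time (a new reading comes with each control period).
- env.get_image(name): name is "scene" or "top" or "wrist"; returns the picture (480x640x3 uint8, blue, green, red); there is no depth.
- env.calibration(name): a dict with "mtx" (3x3 intrinsics, pixels), "position" and "orientation" of the camera in the world. Camera axes: x right, y up, looking along -z (the intrinsics and any distortion apply to the point x, -y, -z); pixel columns grow to the right and rows downward; lengths in mm; the calibration is good to about 2 mm. A picture is of the moment at which its call begins: read the wrist's pose just before it. calibration takes no time and is no camera call; for the wrist camera it gives the pose at the moment of the call.
- env.hand_in(): hands the job in; it is judged then, once.
The state is a dict: "time": time; "q": joint angles; "joint_vel": joint speeds; "joint_torque": joint torques, N m; "position": TCP position; "orientation": TCP orientation; "contact_force": force on the tool from outside, world axes, zero at the start; "wrist_torque": the same for the moment, N m; "finger_gap": finger opening in mm; "grasp_force": force on a finger pad.
Only numpy, scipy, OpenCV 4.12 (cv2) and the standard library are available. Lean on these libraries where they do the work, as an engineer would, in place of code of your own. Each camera call takes 0.05 s, during which the arm holds its last target. There are 200 camera calls.

## Working session

There is one attempt and no reset: what is moved stays moved. The work goes in short steps, Python scripts to look and compute and a tool call to move; the robot and the scene stay as the last step left them, time stands still between calls to the robot, and variables do not carry over. Pictures are saved under pics/ and viewed, at most 17 in all, crops included, and the job is handed in when it is done.

Besides the shell and the picture viewer there is one more tool, called as name(argument=value, ...) on one line, values as JSON. drive_tool: Moves the arm, as the interface text tells. Its arguments: {"type":"object","properties":{"series":{"type":"string"},"jaw":{"type":"number"},"newtons":{"type":"number"}},"required":["series"]}

```bash
mkdir -p pics; ls; python3 - <<'E'
from station import env
import cv2
for n in("scene","top"):
    cv2.imwrite(f"pics/{n}0.png",env.get_image(n)); c=env.calibration(n); print(n,c)
o=env.get_obs(); print(o['time'],o['position'],o['orientation'])
E
```

```text
pics
scene {'mtx': array([[472.14335516,   0.        , 320.5046024 ],
       [  0.        , 472.14335516, 235.62657797],
       [  0.        ,   0.        ,   1.        ]]), 'position': array([ 882.66502983, -461.92914077,  855.98023199]), 'orientation': array([0.87774666, 0.30560746, 0.12253023, 0.34806786])}
top {'mtx': array([[465.56987765,   0.        , 325.05736103],
       [  0.        , 465.56987765, 244.58786442],
       [  0.        ,   0.        ,   1.        ]]), 'position': array([ 268.30242666,   17.59071685, 1068.37817068]), 'orientation': array([-0.69823909, -0.05841677,  0.0647004 ,  0.71053748])}
0.1 [233.26129412 552.24961456 204.75678775] [-2.38937168e-04  1.98555906e-01  9.80089224e-01 -7.80502661e-04]
```

View pics/top0.png

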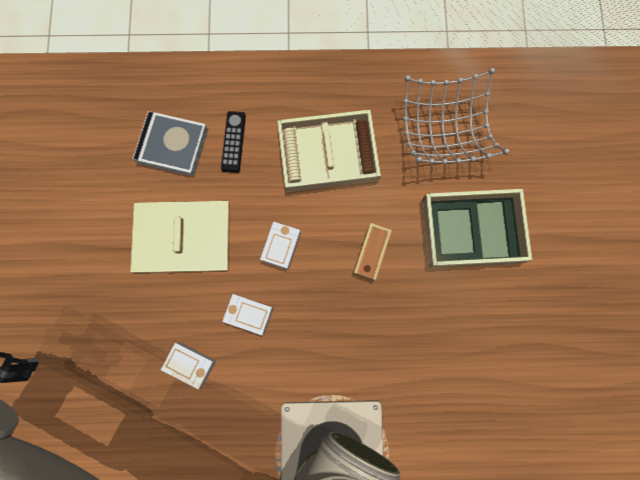

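View pics/scene0.png

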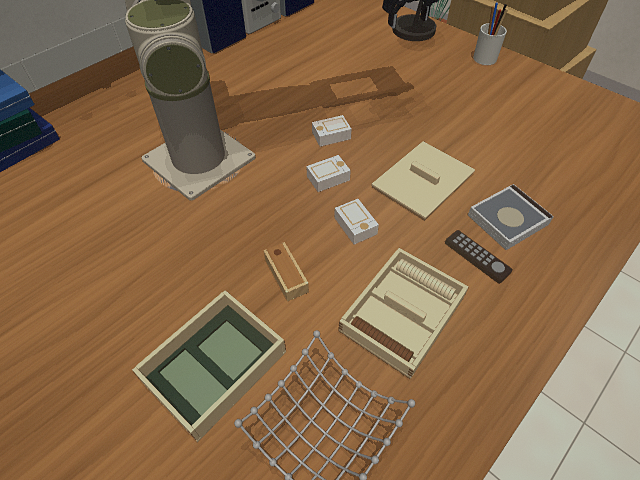

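Candidates for the cards are white boxes at top-view pixels (281,245), (247,314) and (187,366). The robot's right is −y, which is image right, so the one meant is (281,245). The other objects are:

| Object | Pixel |
|---|---|
| base | (476,228) |
| dominoes | (372,251) |
| tier | (328,150) |
| lid | (180,237) |

Next I fit outlines to the two views.

```bash
cat > h.py <<'E'
import numpy as np, cv2
from scipy.spatial.transform import Rotation as R
from scipy.optimize import minimize
from station import env
def rot(q): return R.from_quat(np.roll(q,-1))
def proj(c,P):
    p=rot(c['orientation']).inv().apply(np.atleast_2d(P)-c['position'])*[1,-1,-1]
    uv=p@c['mtx'].T; return uv[:,:2]/uv[:,2:]
def back(c,uv,z):
    d=rot(c['orientation']).apply((np.linalg.inv(c['mtx'])@[uv[0],uv[1],1])*[1,-1,-1])
    return c['position']+d*(z-c['position'][2])/d[2]
# rectangles: (lx,ly,z,cx,cy)
M=dict(base=[(164,220,54,0,0),(148,204,54,0,0),(132,62,14,0,-47),(104,76,14,0,40)],
 dominoes=[(120,50,36,0,0)],cards=[(92,64,36,0,0)],
 tier=[(164,220,47,0,0),(148,204,47,0,0),(90,14,45,0,0)],lid=[(164,220,15,0,0),(80,16,39,0,0)])
def pts(name,x,n=40,z0=0):
    out=[]
    for lx,ly,z,cx,cy in M[name]:
        c=np.array([[-1,-1],[1,-1],[1,1],[-1,1],[-1,-1]])*[lx/2,ly/2]+[cx,cy]
        p=np.vstack([np.linspace(c[i],c[i+1],n) for i in range(4)])
        p=p@np.array([[np.cos(x[2]),np.sin(x[2])],[-np.sin(x[2]),np.cos(x[2])]])+x[:2]
        out.append(np.c_[p,np.full(len(p),z+z0)])
    return np.vstack(out)
def grad(im,s):
    g=0
    for ch in cv2.split(cv2.GaussianBlur(im,(0,0),1.0).astype(np.float32)):
        g=np.maximum(g,np.hypot(cv2.Sobel(ch,5,1,0),cv2.Sobel(ch,5,0,1)))
    return cv2.GaussianBlur(np.minimum(g,150).astype(np.float32),(0,0),s)
def fit(name,x0,views,z0=0):
    for s in(4,2,.8):
        G=[(grad(im,s),c) for im,c in views]
        def f(x):
            P=pts(name,x,z0=z0);t=0
            for g,c in G:
                uv=proj(c,P).astype(np.float32)
                t-=cv2.remap(g,uv[:,:1],uv[:,1:],1).mean()
            return t
        best=None
        for da in((-.15,0,.15) if s==4 else(0,)):
            a=np.array(x0)+[0,0,da]
            r=minimize(f,a,method='Nelder-Mead',options=dict(initial_simplex=a+np.array([[0,0,0],[3*s,0,0],[0,3*s,0],[0,0,.04*s]]),maxiter=400))
            if best is None or r.fun<best.fun: best=r
        x0=best.x
    return x0,best.fun
def goto(x,y,z,yaw):
    """deltas in tool units from measured pose; yaw = world yaw of object whose y the fingers close along"""
    o=env.get_obs(); r=rot(o['orientation']); c=r.as_matrix()
    best=None
    for k in(0,np.pi):
        t=R.from_euler('z',yaw+k)*R.from_euler('x',np.pi)
        w=(r.inv()*t).as_rotvec()
        if best is None or np.linalg.norm(w)<np.linalg.norm(best): best=w
    d=r.inv().apply(np.array([x,y,z])-o['position'])
    print('t',round(o['time'],2),'pos',o['position'].round(1),'gap',round(o['finger_gap'],1),'F',o['contact_force'].round(1),'gf',round(o['grasp_force'],1),'q6',o['q'].round(2)[[0,5]])
    print('SHIFT',(d/40).round(3),'TURN',(np.degrees(best)/5).round(3))
E
python3 - <<'E'
from h import *
im={n:cv2.imread(f'pics/{n}0.png') for n in('top','scene')};c={n:env.calibration(n) for n in im}
init=dict(base=(476,228,54,.03),dominoes=(372,251,36,-.25),cards=(281,245,36,-.25),tier=(328,150,47,.08),lid=(180,237,15,0))
vis=im['top'].copy();vs=im['scene'].copy()
for n,(u,v,z,a) in init.items():
    p=back(c['top'],(u,v),z); x0=[p[0],p[1],a]
    print(n,np.round(p,0))
    for lab,vv in(('top',['top']),('both',['top','scene'])):
        x,s=fit(n,x0,[(im[k],c[k]) for k in vv]); print('  ',lab,x.round(3),round(s,1))
    P=pts(n,x)
    for q,i in((vis,'top'),(vs,'scene')):
        for u,v in proj(c[i],P): cv2.circle(q,(int(round(u)),int(round(v))),0,(0,0,255),-1)
a=cv2.resize(vis[90:290,110:550],(800,364)); cv2.imwrite('pics/fit.png',a)
cv2.imwrite('pics/cardcrop.png',cv2.resize(im['top'][200:300,240:410],None,fx=4,fy=4,interpolation=2))
E
```

```text
base [ 479. -331.   54.]
   top [ 4.81784e+02 -3.35117e+02  3.10000e-02] -133.5
   both [ 4.84308e+02 -3.36568e+02  3.70000e-02] -242.2
dominoes [434. -99.  36.]
   top [ 4.34737e+02 -1.00503e+02 -3.47000e-01] -130.4
   both [ 4.35369e+02 -1.00235e+02 -3.48000e-01] -236.3
cards [451. 106.  36.]
   top [ 4.52290e+02  1.08801e+02 -3.28000e-01] -146.8
   both [ 4.53070e+02  1.08657e+02 -3.27000e-01] -284.5
tier [670.  -4.  47.]
   top [ 6.75079e+02 -4.61700e+00  1.12000e-01] -116.1
   both [ 6.77276e+02 -4.87900e+00  1.10000e-01] -219.3
lid [477. 340.  15.]
   top [479.77  340.153   0.   ] -115.4
   both [4.81011e+02 3.39720e+02 4.00000e-03] -217.2
```

View pics/fit.png

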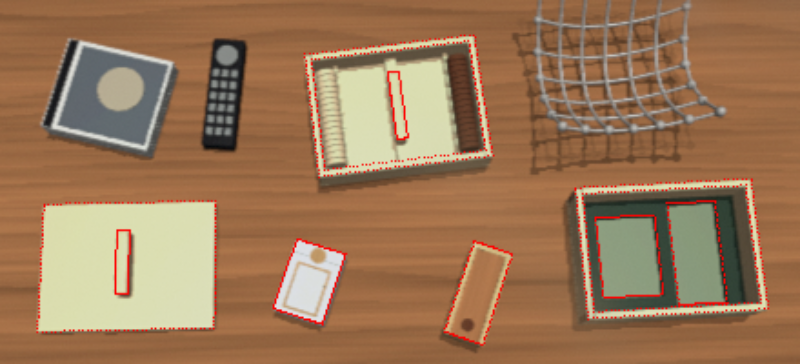

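View pics/cardcrop.png

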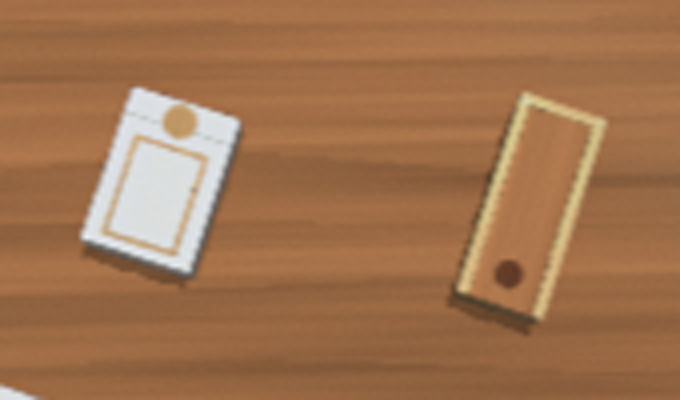

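The outlines sit squarely on all five objects. The crop shows the rightmost white carton and the dominoes box with its thumb hollow, both clear of neighbours. The fitted sizes match those given. I'll start with the dominoes.

```bash
cat > g.py <<'E'
import sys; from h import goto; goto(*map(float,sys.argv[1:]))
E
python3 g.py 435.4 -100.2 150 -.348
```

```text
t 0.1 pos [233.3 552.2 204.8] gap 85.1 F [0.3 0.7 0.1] gf 0.0 q6 [ 1.09 -0.09]
SHIFT [-11.004 -13.056   1.388] TURN [-0.019 -0.002 -0.593]
```

drive_tool(series="-0.7 -0.8 0; -1.4 -1.6 0; -2.1 -2.4 0; -2.75 -3.25 0 ; -2.75 -3.25 0")

```text
invalid input
```

drive_tool(series="-0.6 -0.7 0 0 0 0; -1.2 -1.4 0 0 0 0; -1.8 -2.1 0 0 0 0; -2.4 -2.8 0 0 0 0; -2.75 -3.25 0 0 0 0", jaw=75)

```text
time: 0.52
position: [284.7, 387.2, 205.0]
orientation: [0.0, 0.199, 0.98, -0.001]
contact_force: [1.1, 0.1, -0.8]
finger_gap: 74.6
grasp_force: 0.0
```

drive_tool(series="-0.6 -0.7 0 0 0 0; -1.2 -1.4 0 0 0 0; -1.8 -2.1 0 0 0 0; -2.4 -2.8 0 0 0 0; -2.75 -3.25 0 0 0 0")

```text
time: 0.93
position: [335.3, 224.8, 205.3]
orientation: [0.0, 0.199, 0.98, -0.001]
contact_force: [-0.2, 0.6, -0.0]
finger_gap: 75.1
grasp_force: 0.0
```

drive_tool(series="-0.6 -0.7 0 0 0 0; -1.2 -1.4 0 0 0 0; -1.8 -2.1 0 0 0 0; -2.4 -2.8 0 0 0 0; -2.75 -3.25 0 0 0 0")

```text
time: 1.35
position: [386.0, 62.1, 205.5]
orientation: [0.0, 0.199, 0.98, -0.0]
contact_force: [0.4, 0.8, 0.8]
finger_gap: 75.3
grasp_force: 0.0
```

drive_tool(series="-0.6 -0.7 0 0 0 0; -1.2 -1.4 0 0 0 0; -1.8 -2.1 0 0 0 0; -2.4 -2.8 0 0 0 0; -2.75 -3.25 0 0 0 -0.6")

```text
time: 1.77
position: [436.6, -100.7, 205.3]
orientation: [-0.0, 0.174, 0.985, -0.0]
contact_force: [0.5, 1.5, 0.4]
finger_gap: 75.5
grasp_force: 0.0
```

```bash
python3 g.py 435.4 -100.2 8 -.348
```

```text
t 1.77 pos [ 436.6 -100.7  205.3] gap 75.5 F [0.5 1.5 0.4] gf 0.0 q6 [-0.34 -1.56]
SHIFT [3.300e-02 4.000e-03 4.933e+00] TURN [-0.008  0.    -0.022]
```

drive_tool(series="0.03 0 1 0 0 0; 0.03 0 2 0 0 0; 0.03 0 3 0 0 0; 0.03 0 4 0 0 0; 0.03 0 4.7 0 0 0")

```text
time: 2.18
position: [432.7, -96.4, 13.7]
orientation: [-0.002, 0.173, 0.985, 0.0]
contact_force: [-0.4, 1.2, -0.0]
finger_gap: 75.2
grasp_force: 0.0
```

drive_tool(series="0 0 0.2 0 0 0; 0 0 0.2 0 0 0; 0 0 0.2 0 0 0; 0 0 0.2 0 0 0; 0 0 0.2 0 0 0", jaw=40, newtons=45)

```text
time: 2.6
position: [437.5, -97.8, 12.3]
orientation: [0.002, 0.173, 0.985, -0.0]
contact_force: [-0.1, 0.4, 0.1]
finger_gap: 39.8
grasp_force: 0.0
```

drive_tool(series="0 0 0 0 0 0; 0 0 0 0 0 0; 0 0 -0.5 0 0 0; 0 0 -1 0 0 0; 0 0 -1.2 0 0 0")

```text
time: 3.02
position: [437.0, -97.7, 60.7]
orientation: [0.002, 0.173, 0.985, -0.0]
contact_force: [1.3, -0.9, 0.8]
finger_gap: 39.7
grasp_force: 0.0
```

```bash
python3 - <<'E'
from h import *
# target of dominoes in world
b=np.array([484.3,-336.6]);a=.037
for n,l in(('dom',(0,-47)),('cards',(0,40))):
    print(n,(b+np.array([[np.cos(a),-np.sin(a)],[np.sin(a),np.cos(a)]])@l).round(1))
im=env.get_image('wrist');cv2.imwrite('pics/w1.png',im)
goto(486,-383.6,150,.037)
E
```

```text
dom [ 486.  -383.6]
cards [ 482.8 -296.6]
t 3.07 pos [437.8 -98.   61.5] gap 39.8 F [1.8 0.3 2.4] gf 0.0 q6 [-0.33 -1.56]
SHIFT [-3.576 -6.304 -2.192] TURN [-0.012  0.067 -4.404]
```

View pics/w1.png

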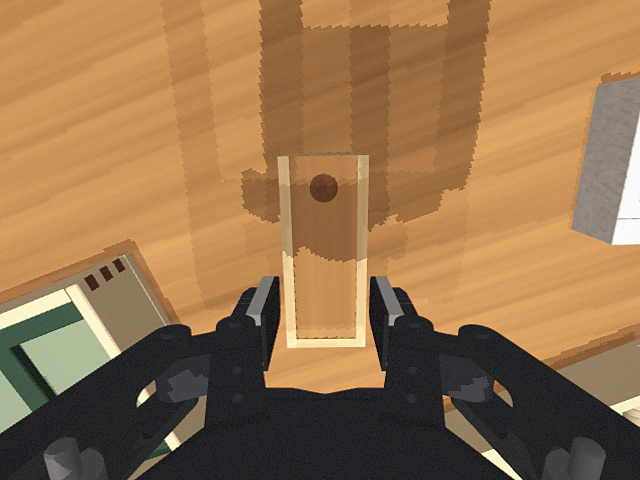

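The wrist view shows the dominoes box still on the table, lying between the open pads and ahead of them in the image (from about (283,155) to (365,347)), so nothing was gripped. I'll refit its pose from this view.

```bash
python3 - <<'E'
from h import *
for n in('wrist','top'):
    c=env.calibration(n);im=env.get_image(n)
    x,s=fit('dominoes',[435.4,-100.2,-.348],[(im,c)]);print(n,x.round(3),s)
    if n=='wrist':
        print(c['position'],c['mtx'][0]); print('tip', proj(c,[env.get_obs()['position']]))
        for u in[(283,155),(368,155),(365,347),(290,347)]: print(back(c,u,36).round(1))
    for p in proj(c,pts('dominoes',x)): cv2.circle(im,tuple(int(round(v)) for v in p),1,(0,0,255),-1)
    cv2.imwrite(f'pics/fit_{n}.png',im)
w=cv2.imread('pics/fit_wrist.png');t=cv2.imread('pics/fit_top.png')[180:300,300:460]
cv2.imwrite('pics/both.png',np.hstack([cv2.resize(w,(400,300)),cv2.resize(t,(400,300))]))
E
```

```text
wrist [ 4.38575e+02 -9.81120e+01 -3.32000e-01] -116.6484603881836
[372.95433336 -74.31321889 230.04871246] [343.92921546   0.         324.26549806]
tip [[324.07853234 269.672507  ]]
[375.  -99.3  36. ]
[390.9 -55.3  36. ]
[505.9 -94.5  36. ]
[ 489.4 -140.2   36. ]
top [ 4.56368e+02 -5.36090e+01 -3.46000e-01] -96.8660659790039
```

View pics/both.png

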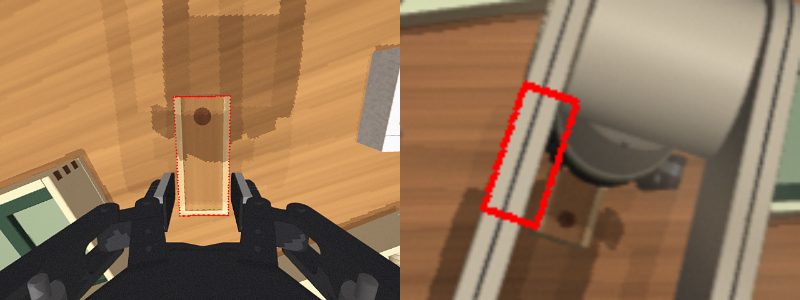

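```bash
python3 - <<'E'
from h import *
o=env.get_obs();r=rot(o['orientation']);c=env.calibration('wrist')
print('cam in tool',r.inv().apply(c['position']-o['position']).round(1))
def ray(uv):
    d=rot(c['orientation']).apply((np.linalg.inv(c['mtx'])@[uv[0],uv[1],1])*[1,-1,-1])
    return r.inv().apply(d)
C=r.inv().apply(c['position']-o['position'])
for uv in[(277,277),(371,277),(386,277),(262,277),(267,370),(376,370),(402,322),(244,322)]:
    d=ray(uv); 
    print(uv,[ (C+d*(np.sign(d[1])*h-C[1])/d[1]).round(1) for h in(19.9,)])
cv2.imwrite('pics/wc.png',cv2.resize(cv2.imread('pics/w1.png')[260:400,220:430],None,fx=3.8,fy=3.8,interpolation=2))
goto(438.6,-98.1,2,-.332)
E
```

```text
cam in tool [  68.1    0.2 -168.9]
(277, 277) [array([ 11.3, -19.9, -33.8])]
(371, 277) [array([ 11.2,  19.9, -33.5])]
(386, 277) [array([ 25. ,  19.9, -66.5])]
(262, 277) [array([ 24.9, -19.9, -66.2])]
(267, 370) [array([-10.1, -19.9, -66. ])]
(376, 370) [array([-17.6,  19.9, -56.2])]
(402, 322) [array([ 22.9,  19.9, -90.8])]
(244, 322) [array([ 23.8, -19.9, -92.2])]
t 3.17 pos [436.2 -97.5  58.5] gap 39.7 F [-1.1 -0.3 -0. ] gf 0.0 q6 [-0.33 -1.56]
SHIFT [-0.057  0.005  1.412] TURN [ 0.     0.029 -0.176]
```

View pics/wc.png

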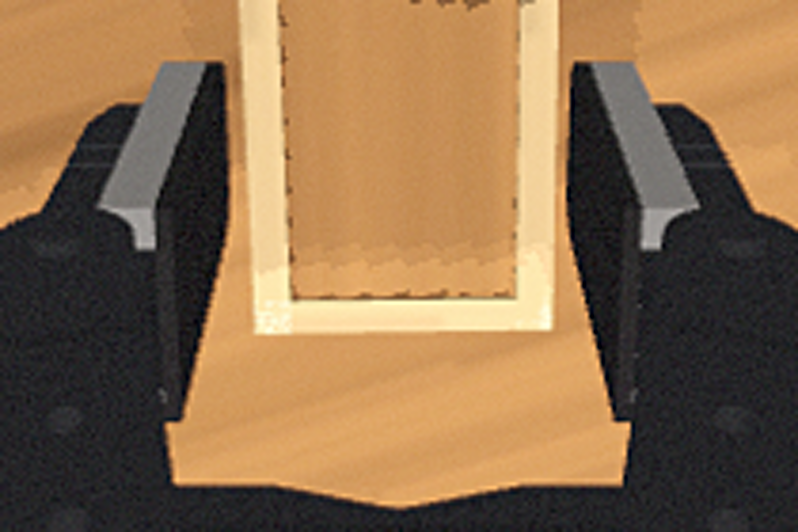

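The zoom shows both pad tips about 10–15 mm behind the TCP at this opening, so I gripped only the top edge. I'll go lower. The box is now centred and aligned with the gripper.

drive_tool(series="-0.05 0 0 0 0 0; -0.05 0 0 0 0 -0.15; -0.05 0 0 0 0 -0.15; -0.05 0 0.7 0 0 -0.15; -0.05 0 1.2 0 0 -0.15", jaw=70)

```text
time: 3.58
position: [437.6, -98.0, 8.8]
orientation: [0.001, 0.166, 0.986, -0.0]
contact_force: [-1.4, 0.0, -0.3]
finger_gap: 70.1
grasp_force: 0.0
```

drive_tool(series="0 0 0.15 0 0 0; 0 0 0.27 0 0 0; 0 0 0.27 0 0 0; 0 0 0.27 0 0 0; 0 0 0.27 0 0 0")

```text
time: 4.0
position: [438.2, -98.2, 0.1]
orientation: [0.001, 0.166, 0.986, -0.0]
contact_force: [0.4, 0.3, 0.4]
finger_gap: 69.9
grasp_force: 0.0
```

drive_tool(series="0 0 0 0 0 0; 0 0 0 0 0 0; 0 0 0 0 0 0; 0 0 0 0 0 0; 0 0 0 0 0 0", jaw=40, newtons=40)

```text
time: 4.42
position: [438.2, -98.1, 0.1]
orientation: [0.001, 0.166, 0.986, -0.0]
contact_force: [-1.3, 0.4, 5.8]
finger_gap: 48.9
grasp_force: 41.6
```

drive_tool(series="0 0 -0.3 0 0 0; 0 0 -1 0 0 0; 0 0 -1.9 0 0 0; 0 0 -2.8 0 0 0; 0 0 -3.5 0 0 0")

```text
time: 4.83
position: [437.4, -97.9, 141.6]
orientation: [0.001, 0.166, 0.986, -0.0]
contact_force: [1.0, -0.7, -2.6]
finger_gap: 48.6
grasp_force: 43.2
```

```bash
python3 g.py 486 -383.6 140 .037
```

```text
t 4.83 pos [437.4 -97.9 141.6] gap 48.6 F [ 1.  -0.7 -2.6] gf 43.2 q6 [-0.33 -1.57]
SHIFT [-3.491 -6.348  0.045] TURN [-4.000e-03  1.800e-02 -4.255e+00]
```

drive_tool(series="-0.3 -0.5 0 0 0 0; -0.7 -1.2 0 0 0 0; -1.1 -1.9 0 0 0 0; -1.5 -2.6 0 0 0 0; -1.75 -3.2 0 0 0 0")

```text
time: 5.25
position: [461.5, -243.7, 138.9]
orientation: [0.0, 0.166, 0.986, -0.0]
contact_force: [0.6, 0.7, -2.4]
finger_gap: 48.9
grasp_force: 43.1
```

drive_tool(series="-0.4 -0.7 0 0 0 -0.9; -0.8 -1.4 0 0 0 -1.8; -1.2 -2.1 0 0 0 -2.7; -1.6 -2.7 0 0 0 -3.6; -1.75 -3.15 0 0 0 -4.25")

```text
time: 5.67
position: [486.3, -386.1, 138.4]
orientation: [-0.0, -0.02, 1.0, -0.0]
contact_force: [-0.7, -0.3, -2.6]
finger_gap: 48.9
grasp_force: 43.1
```

drive_tool(series="0 0 0 0 0 0; 0 0 0 0 0 0; 0 0 0 0 0 0; 0 0 0 0 0 0")

```text
time: 6.0
position: [486.0, -382.5, 138.6]
orientation: [-0.0, -0.018, 1.0, 0.0]
contact_force: [-0.5, -0.0, -2.9]
finger_gap: 48.9
grasp_force: 43.2
```

```bash
python3 - <<'E'
from h import *
c=env.calibration('wrist');im=env.get_image('wrist');cv2.imwrite('pics/w2.png',im)
x,s=fit('base',[484.3,-336.6,.037],[(im,c)]);print('base wrist',x.round(3),s)
x2,s=fit('dominoes',[486,-383.6,.037],[(im,c)],z0=133);print('dom wrist',x2.round(3),s)
for X,z,n in((x,0,'base'),(x2,133,'dominoes')):
  for p in proj(c,pts(n,X,z0=z)): cv2.circle(im,tuple(int(round(v)) for v in p),1,(0,0,255),-1)
cv2.imwrite('pics/w2f.png',im)
goto(486,-383.6,140,.037)
E
```

```text
base wrist [ 4.85164e+02 -3.36883e+02  3.50000e-02] -94.0228500366211
dom wrist [ 4.75165e+02 -3.83145e+02  5.90000e-02] -91.3113021850586
t 6.05 pos [ 486.1 -382.6  138.8] gap 48.7 F [-0.   0.4 -3. ] gf 43.2 q6 [-0.75 -2.36]
SHIFT [ 0.004 -0.026 -0.03 ] TURN [ 0.005 -0.002 -0.001]
```

View pics/w2f.png

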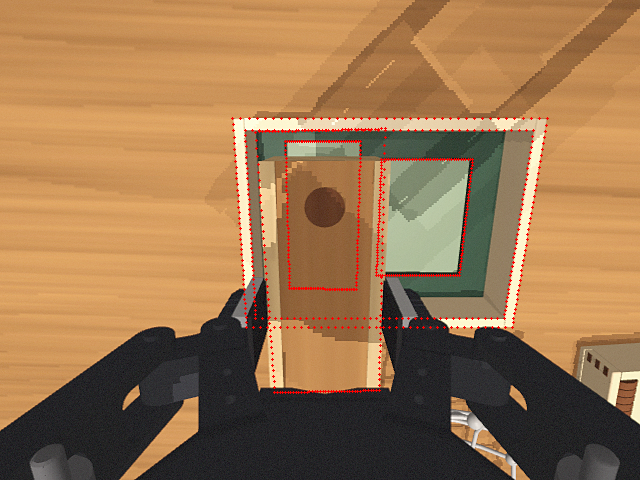

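The wrist view shows the base outline fitted well. The dominoes' far edge is at row 160 with its sides at columns 262–385. The near edge is hidden by the gripper, so I'll check the far edge.

```bash
python3 - <<'E'
from h import *
c=env.calibration('wrist')
for uv in((260,160),(382,160),(272,360),(383,360)): print(back(c,uv,138.6+36).round(1))
E
```

```text
[ 427.2 -409.   174.6]
[ 425.5 -362.8  174.6]
[ 514.9 -404.8  174.6]
[ 513.1 -355.1  174.6]
```

drive_tool(series="-0.02 -0.03 0.7 0 0 0; -0.02 -0.03 1.5 0 0 0; -0.02 -0.03 2.2 0 0 0; -0.02 -0.03 2.7 0 0 0; -0.02 -0.03 2.9 0 0 0")

```text
time: 6.47
position: [484.9, -381.9, 18.8]
orientation: [-0.002, -0.019, 1.0, 0.002]
contact_force: [-0.2, 0.3, -4.0]
finger_gap: 48.6
grasp_force: 43.1
```

drive_tool(series="0 0 0.1 0 0 0; 0 0 0.2 0 0 0; 0 0 0.3 0 0 0; 0 0 0.36 0 0 0; 0 0 0.36 0 0 0")

```text
time: 6.88
position: [487.4, -385.2, 9.2]
orientation: [0.0, -0.018, 1.0, -0.0]
contact_force: [0.1, 0.8, -2.6]
finger_gap: 48.5
grasp_force: 43.1
```

drive_tool(series="0 0 0.04 0 0 0; 0 0 0.07 0 0 0; 0 0 0.07 0 0 0; 0 0 0.07 0 0 0")

```text
time: 7.22
position: [487.3, -385.3, 6.2]
orientation: [0.0, -0.018, 1.0, -0.0]
contact_force: [0.3, -0.1, -1.4]
finger_gap: 48.5
grasp_force: 43.3
```

drive_tool(series="0 0 0 0 0 0; 0 0 0 0 0 0; 0 0 0 0 0 0; 0 0 0 0 0 0", jaw=62)

```text
time: 7.55
position: [487.0, -385.0, 5.9]
orientation: [0.0, -0.018, 1.0, -0.0]
contact_force: [-0.3, 0.3, -0.3]
finger_gap: 62.0
grasp_force: 0.0
```

drive_tool(series="0 0 -0.5 0 0 0; 0 0 -1.3 0 0 0; 0 0 -2.1 0 0 0; 0 0 -2.9 0 0 0; 0 0 -3.4 0 0 0")

```text
time: 7.97
position: [488.0, -385.9, 146.0]
orientation: [0.002, -0.018, 1.0, -0.002]
contact_force: [1.3, -0.4, 0.6]
finger_gap: 61.8
grasp_force: 0.0
```

```bash
python3 - <<'E'
from h import *
c=env.calibration('wrist');im=env.get_image('wrist');cv2.imwrite('pics/w3.png',im)
b,s=fit('base',[485.2,-336.9,.035],[(im,c)]);print('base wrist',b.round(3),s)
x2,s=fit('dominoes',[486.9,-383.9,.037],[(im,c)],z0=6);print('dom wrist',x2.round(3),s)
d=R.from_euler('z',-b[2]).apply([*(x2[:2]-b[:2]),0]);print(d.round(1))
goto(453.1,108.7,140,-.327)
E
```

```text
base wrist [ 4.85239e+02 -3.36807e+02  3.70000e-02] -128.1131591796875
dom wrist [ 4.87350e+02 -3.85257e+02  3.60000e-02] -135.85035705566406
[  0.3 -48.5   0. ]
t 8.02 pos [ 489.6 -387.3  150.1] gap 62.0 F [ 2.2 -1.5  2.7] gf 0.0 q6 [-0.75 -2.36]
SHIFT [ 0.459 12.427  0.163] TURN [-0.065  0.094  4.167]
```

Dominoes are home at (0.3, −48.5). Now the cards.

drive_tool(series="0 0.8 0 0 0 0; 0.05 1.7 0 0 0 0; 0.1 2.6 0 0 0 0; 0.15 3.5 0 0 0 0; 0.15 4.2 0 0 0 0", jaw=82)

```text
time: 8.43
position: [474.0, -214.9, 141.3]
orientation: [-0.0, -0.018, 1.0, 0.0]
contact_force: [-0.3, 0.0, 0.0]
finger_gap: 82.0
grasp_force: 0.0
```

drive_tool(series="0 0.8 0 0 0 0; 0.05 1.7 0 0 0 0; 0.1 2.6 0 0 0 0; 0.15 3.5 0 0 0 0; 0.15 4.2 0 0 0 0")

```text
time: 8.85
position: [461.9, -47.2, 141.6]
orientation: [0.0, -0.018, 1.0, 0.0]
contact_force: [-0.3, 0.2, -0.0]
finger_gap: 81.7
grasp_force: 0.0
```

drive_tool(series="0.1 0.8 0.1 0 0 0.9; 0.1 1.7 0.1 0 0 1.8; 0.1 2.6 0.1 0 0 2.7; 0.15 3.5 0.1 0 0 3.6; 0.15 4 0.1 0 0 4.2")

```text
time: 9.27
position: [450.0, 113.3, 137.7]
orientation: [-0.0, 0.166, 0.986, 0.001]
contact_force: [-0.1, -0.4, 0.5]
finger_gap: 81.9
grasp_force: 0.0
```

```bash
python3 - <<'E'
from h import *
c=env.calibration('wrist');im=env.get_image('wrist')
x,s=fit('cards',[453.1,108.7,-.327],[(im,c)]);print(x.round(3),s)
goto(x[0],x[1],-2,x[2])
E
```

```text
[ 4.54734e+02  1.08439e+02 -3.30000e-01] -136.8339385986328
t 9.32 pos [450.  115.2 137.7] gap 82.5 F [0.1 2.7 0.4] gf 0.0 q6 [ 0.14 -1.1 ]
SHIFT [-0.169 -0.13   3.493] TURN [ 0.027 -0.007 -0.045]
```

drive_tool(series="-0.12 -0.1 0.3 0 0 0; -0.12 -0.1 1 0 0 0; -0.12 -0.1 1.8 0 0 0; -0.12 -0.1 2.3 0 0 0; -0.12 -0.1 2.3 0 0 0")

```text
time: 9.73
position: [449.7, 103.2, 40.0]
orientation: [-0.004, 0.164, 0.986, -0.001]
contact_force: [-0.2, -0.2, -1.7]
finger_gap: 81.9
grasp_force: 0.0
```

```bash
python3 - <<'E'
from h import *
c=env.calibration('wrist');im=env.get_image('wrist')
x,s=fit('cards',[454.5,108.5,-.327],[(im,c)]);print(x.round(3),s)
goto(x[0],x[1],-2,x[2])
E
```

```text
[ 4.54653e+02  1.08555e+02 -3.28000e-01] -136.39761352539062
t 9.78 pos [451.3 103.5  42.7] gap 82.3 F [-0.1  0.5  0.1] gf 0.0 q6 [ 0.11 -1.13]
SHIFT [-0.044  0.151  1.116] TURN [-0.034 -0.063 -0.028]
```

drive_tool(series="0 0.08 0 0 0 0; 0 0.08 0 0 0 0; 0 0.08 0 0 0 0; 0 0.08 0 0 0 0")

```text
time: 10.12
position: [456.5, 107.9, 47.3]
orientation: [0.001, 0.164, 0.986, 0.0]
contact_force: [-0.0, 0.1, -0.2]
finger_gap: 81.8
grasp_force: 0.0
```

```bash
python3 g.py 454.7 108.5 -2 -.328
```

```text
t 10.12 pos [456.5 107.9  47.3] gap 81.8 F [-0.   0.1 -0.2] gf 0.0 q6 [ 0.12 -1.12]
SHIFT [ 0.05  -0.002  1.232] TURN [ 0.013  0.03  -0.02 ]
```

drive_tool(series="0.04 0 0.5 0 0 0; 0.04 0 1 0 0 0; 0.04 0 1.23 0 0 0; 0.04 0 1.23 0 0 0; 0.04 0 1.23 0 0 0")

```text
time: 10.53
position: [453.4, 108.3, -3.3]
orientation: [-0.0, 0.164, 0.986, -0.0]
contact_force: [-0.9, 0.4, 0.3]
finger_gap: 81.8
grasp_force: 0.0
```

drive_tool(series="0 0 0 0 0 0; 0 0 0 0 0 0; 0 0 0 0 0 0; 0 0 0 0 0 0; 0 0 0 0 0 0", jaw=54, newtons=40)

```text
time: 10.95
position: [455.0, 108.5, -1.8]
orientation: [0.001, 0.164, 0.986, 0.0]
contact_force: [-0.4, 0.4, 6.8]
finger_gap: 62.4
grasp_force: 44.4
```

drive_tool(series="0 0 -0.3 0 0 0; 0 0 -1 0 0 0; 0 0 -1.9 0 0 0; 0 0 -2.8 0 0 0; 0 0 -3.5 0 0 0")

```text
time: 11.37
position: [454.3, 108.4, 139.9]
orientation: [0.001, 0.164, 0.986, 0.0]
contact_force: [0.4, 0.0, -2.1]
finger_gap: 62.6
grasp_force: 45.0
```

```bash
python3 g.py 483.8 -296.8 140 .037
```

```text
t 11.37 pos [454.3 108.4 139.9] gap 62.6 F [ 0.4  0.  -2.1] gf 45.0 q6 [ 0.12 -1.12]
SHIFT [-3.980e+00 -9.345e+00 -4.000e-03] TURN [ 0.008  0.03  -4.205]
```

drive_tool(series="-0.2 -0.4 0 0 0 0; -0.5 -1.2 0 0 0 0; -0.8 -1.9 0 0 0 0; -1.1 -2.6 0 0 0 0; -1.33 -3.1 0 0 0 0")

```text
time: 11.78
position: [463.8, -28.4, 137.2]
orientation: [0.001, 0.164, 0.986, -0.0]
contact_force: [0.5, -0.1, -2.0]
finger_gap: 62.2
grasp_force: 45.0
```

drive_tool(series="-0.3 -0.6 0 0 0 0; -0.6 -1.3 0 0 0 0; -0.9 -2 0 0 0 0; -1.2 -2.7 0 0 0 0; -1.33 -3.1 0 0 0 0")

```text
time: 12.2
position: [474.0, -163.8, 137.1]
orientation: [0.001, 0.165, 0.986, -0.001]
contact_force: [0.0, 0.5, -1.8]
finger_gap: 62.4
grasp_force: 45.0
```

drive_tool(series="-0.3 -0.6 0 0 0 -0.9; -0.6 -1.3 0 0 0 -1.8; -0.9 -2 0 0 0 -2.7; -1.2 -2.7 0 0 0 -3.6; -1.33 -3.1 0 0 0 -4.2")

```text
time: 12.62
position: [484.0, -298.5, 137.0]
orientation: [0.0, -0.02, 1.0, -0.001]
contact_force: [-0.2, 1.8, -2.3]
finger_gap: 62.8
grasp_force: 45.0
```

drive_tool(series="0 0 0 0 0 0; 0 0 0 0 0 0; 0 0 0 0 0 0; 0 0 0 0 0 0; 0 0 0 0 0 0")

```text
time: 13.03
position: [484.2, -294.2, 136.6]
orientation: [0.0, -0.019, 1.0, 0.0]
contact_force: [-0.5, 0.3, -2.0]
finger_gap: 62.5
grasp_force: 45.0
```

```bash
python3 - <<'E'
from h import *
c=env.calibration('wrist');im=env.get_image('wrist');cv2.imwrite('pics/w4.png',im)
b,s=fit('base',[485.2,-336.9,.036],[(im,c)]);print('base wrist',b.round(3),s)
goto(483.8,-296.8,6,.036)
E
```

```text
base wrist [ 4.85154e+02 -3.37228e+02  3.30000e-02] -93.87461853027344
t 13.08 pos [ 484.2 -294.4  136.7] gap 62.4 F [-0.4 -0.3 -2.6] gf 45.0 q6 [-0.64 -2.24]
SHIFT [ 0.013 -0.061  3.266] TURN [0.    0.002 0.016]
```

View pics/w4.png

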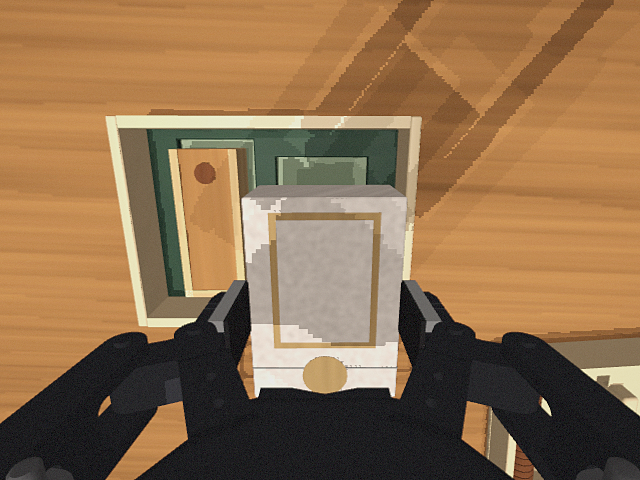

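The view shows the carton level in the jaws (columns 243–405, far edge row 198) over the base, with the dominoes lying in their recess. Lowering.

drive_tool(series="0.01 -0.06 0.7 0 0 0; 0.01 -0.06 1.5 0 0 0; 0.01 -0.06 2.2 0 0 0; 0.01 -0.06 2.6 0 0 0; 0.01 -0.06 2.8 0 0 0")

```text
time: 13.5
position: [481.9, -295.6, 21.2]
orientation: [-0.002, -0.019, 1.0, 0.002]
contact_force: [-0.4, 0.2, -1.4]
finger_gap: 62.4
grasp_force: 45.0
```

drive_tool(series="0 0 0.1 0 0 0; 0 0 0.2 0 0 0; 0 0 0.3 0 0 0; 0 0 0.38 0 0 0; 0 0 0.38 0 0 0")

```text
time: 13.92
position: [484.1, -297.9, 9.7]
orientation: [0.0, -0.018, 1.0, -0.0]
contact_force: [-0.4, 0.1, -1.4]
finger_gap: 62.8
grasp_force: 45.0
```

```bash
python3 g.py 483.8 -296.9 4 .036
```

```text
t 13.92 pos [ 484.1 -297.9    9.7] gap 62.8 F [-0.4  0.1 -1.4] gf 45.0 q6 [-0.64 -2.25]
SHIFT [0.006 0.027 0.141] TURN [-0.007  0.008  0.006]
```

drive_tool(series="0 0.02 0.05 0 0 0; 0 0.02 0.1 0 0 0; 0 0.02 0.13 0 0 0; 0 0.02 0.13 0 0 0; 0 0.02 0.13 0 0 0")

```text
time: 14.33
position: [483.8, -297.0, 4.3]
orientation: [0.0, -0.018, 1.0, -0.0]
contact_force: [0.8, 1.4, -0.7]
finger_gap: 62.7
grasp_force: 45.1
```

drive_tool(series="0 0 0 0 0 0; 0 0 0 0 0 0; 0 0 0 0 0 0; 0 0 0 0 0 0", jaw=75)

```text
time: 14.67
position: [483.8, -297.0, 4.3]
orientation: [0.0, -0.018, 1.0, -0.0]
contact_force: [-0.2, -0.5, -0.7]
finger_gap: 74.9
grasp_force: 0.0
```

drive_tool(series="0 0 -0.5 0 0 0; 0 0 -1.3 0 0 0; 0 0 -2.1 0 0 0; 0 0 -2.9 0 0 0; 0 0 -3.6 0 0 0")

```text
time: 15.08
position: [484.0, -297.1, 150.5]
orientation: [0.001, -0.018, 1.0, -0.0]
contact_force: [1.4, -0.9, 0.1]
finger_gap: 75.1
grasp_force: 0.0
```

```bash
python3 - <<'E'
from h import *
c=env.calibration('wrist');im=env.get_image('wrist');cv2.imwrite('pics/w5.png',im)
b,s=fit('base',[485.2,-336.9,.036],[(im,c)]);print('base wrist',b.round(3),s)
for n,x0 in(('dominoes',[487,-385,.036]),('cards',[483.8,-297,.036])):
    x2,s=fit(n,x0,[(im,c)],z0=6);print(n,x2.round(3),s)
    print(R.from_euler('z',-b[2]).apply([*(x2[:2]-b[:2]),0]).round(1))
goto(677.3,-4.9,160,.11)
E
```

```text
base wrist [ 4.85259e+02 -3.36932e+02  3.50000e-02] -122.83876037597656
dominoes [ 4.87732e+02 -3.85415e+02  3.70000e-02] -134.5293426513672
[  0.8 -48.5   0. ]
cards [ 4.83765e+02 -2.97093e+02  3.70000e-02] -142.74188232421875
[-0.1 39.9  0. ]
t 15.13 pos [ 486.6 -299.1  157.2] gap 74.7 F [ 2.4 -1.6  5.8] gf 0.0 q6 [-0.64 -2.25]
SHIFT [-5.033  7.174 -0.076] TURN [-0.075  0.086 -0.841]
```

Both boxes are home. Next is the tier: move along y first, then out in x, staying clear of the bowl.

drive_tool(series="0 0.7 0 0 0 0; 0 1.5 0 0 0 0; 0 2.3 0 0 0 0; 0 3 0 0 0 0; 0 3.6 0 0 0 0", jaw=50)

```text
time: 15.55
position: [478.1, -151.2, 148.0]
orientation: [0.0, -0.018, 1.0, 0.0]
contact_force: [0.5, 0.3, 0.6]
finger_gap: 50.1
grasp_force: 0.0
```

drive_tool(series="-0.3 0.7 0 0 0 0; -0.6 1.5 0 0 0 0; -0.9 2.3 0 0 0 0; -1.2 3 0 0 0 0; -1.5 3.6 0 0 0 0")

```text
time: 15.97
position: [533.4, -4.8, 148.1]
orientation: [0.0, -0.019, 1.0, 0.0]
contact_force: [1.0, -0.4, -0.2]
finger_gap: 50.0
grasp_force: 0.0
```

drive_tool(series="-0.7 0 0 0 0 -0.4; -1.5 0 0 0 0 -0.85; -2.3 0 0 0 0 -0.85; -3 0 0 0 0 -0.85; -3.5 0 0 0 0 -0.85")

```text
time: 16.38
position: [675.0, -1.5, 147.5]
orientation: [0.0, -0.056, 0.998, -0.0]
contact_force: [0.7, 0.1, 0.4]
finger_gap: 49.8
grasp_force: 0.0
```

drive_tool(series="0 0 0 0 0 0; 0 0 0 0 0 0; 0 0 0 0 0 0; 0 0 0 0 0 0; 0 0 0 0 0 0")

```text
time: 16.8
position: [672.4, -1.9, 148.5]
orientation: [0.0, -0.055, 0.998, -0.0]
contact_force: [0.1, -0.5, -0.6]
finger_gap: 49.8
grasp_force: 0.0
```

```bash
python3 - <<'E'
from h import *
c=env.calibration('wrist');im=env.get_image('wrist');cv2.imwrite('pics/w6.png',im)
x,s=fit('tier',[677.3,-4.9,.11],[(im,c)]);print('tier wrist',x.round(3),s)
for p in proj(c,pts('tier',x)): cv2.circle(im,tuple(int(round(v)) for v in p),1,(0,0,255),-1)
cv2.imwrite('pics/w6f.png',im)
goto(x[0],x[1],22,x[2])
E
```

```text
tier wrist [ 6.78246e+02 -4.71400e+00  1.08000e-01] -102.31705474853516
t 16.85 pos [672.5  -1.8 148.6] gap 50.3 F [0.5 0.7 0.8] gf 0.0 q6 [-0.08 -1.76]
SHIFT [-0.132 -0.087  3.165] TURN [-0.001  0.005  0.025]
```

View pics/w6f.png

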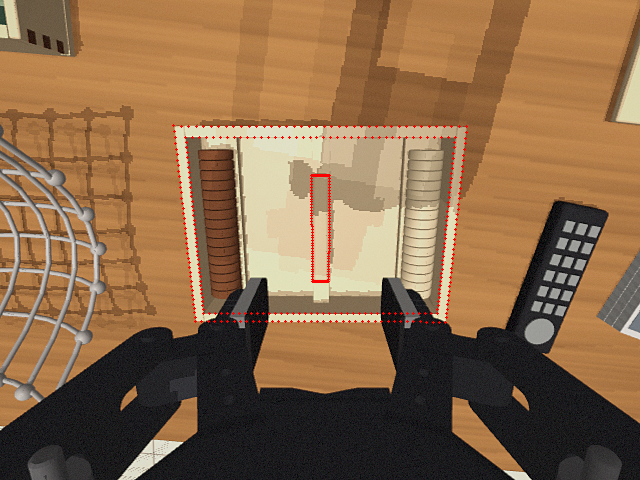

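The tier is outlined cleanly, with its handle at columns 312–330, rows 175–282, centred between the pads. Descending over it.

drive_tool(series="-0.13 -0.09 0.7 0 0 0; -0.13 -0.09 1.5 0 0 0; -0.13 -0.09 2.2 0 0 0; -0.13 -0.09 2.6 0 0 0; -0.13 -0.09 2.7 0 0 0", jaw=45)

```text
time: 17.27
position: [675.1, -4.6, 35.6]
orientation: [-0.003, -0.055, 0.998, 0.0]
contact_force: [0.6, -0.8, -1.2]
finger_gap: 45.0
grasp_force: 0.0
```

drive_tool(series="0 0 0.1 0 0 0; 0 0 0.2 0 0 0; 0 0 0.3 0 0 0; 0 0 0.3 0 0 0; 0 0 0.3 0 0 0")

```text
time: 17.68
position: [679.3, -4.9, 29.2]
orientation: [0.001, -0.055, 0.998, -0.0]
contact_force: [-0.0, -0.2, 0.5]
finger_gap: 45.1
grasp_force: 0.0
```

```bash
python3 g.py 678.2 -4.7 16 .108
```

```text
t 17.68 pos [679.3  -4.9  29.2] gap 45.1 F [-0.  -0.2  0.5] gf 0.0 q6 [-0.08 -1.76]
SHIFT [0.026 0.007 0.329] TURN [-0.003  0.017  0.031]
```

drive_tool(series="0.02 0 0.15 0 0 0; 0.02 0 0.3 0 0 0; 0.02 0 0.3 0 0 0; 0.02 0 0.3 0 0 0; 0.02 0 0.3 0 0 0")

```text
time: 18.1
position: [677.6, -4.9, 15.8]
orientation: [-0.0, -0.055, 0.998, 0.0]
contact_force: [0.5, 0.1, 0.1]
finger_gap: 45.0
grasp_force: 0.0
```

drive_tool(series="0 0 0 0 0 0; 0 0 0 0 0 0; 0 0 0 0 0 0; 0 0 0 0 0 0; 0 0 0 0 0 0", jaw=5, newtons=90)

```text
time: 18.52
position: [678.1, -4.9, 16.7]
orientation: [0.0, -0.055, 0.998, -0.0]
contact_force: [-2.2, 0.6, 4.5]
finger_gap: 9.0
grasp_force: 88.3
```

drive_tool(series="0 0 0 0 0 0; 0 0 0 0 0 0; 0 0 -0.2 0 0 0; 0 0 -0.5 0 0 0; 0 0 -0.5 0 0 0")

```text
time: 18.93
position: [679.1, -5.0, 38.7]
orientation: [0.001, -0.055, 0.998, -0.0]
contact_force: [1.4, -1.0, -2.4]
finger_gap: 9.5
grasp_force: 88.3
```

drive_tool(series="0 0 -0.3 0 0 0; 0 0 -0.6 0 0 0; 0 0 -0.8 0 0 0; 0 0 -0.8 0 0 0; 0 0 -0.8 0 0 0")

```text
time: 19.35
position: [678.8, -5.0, 69.6]
orientation: [0.001, -0.055, 0.998, -0.0]
contact_force: [1.0, -0.2, -3.3]
finger_gap: 9.0
grasp_force: 88.3
```

```bash
python3 - <<'E'
from h import *
c=env.calibration('wrist');im=env.get_image('wrist');cv2.imwrite('pics/w7.png',im)
o=env.get_obs()
for z0 in(0,o['position'][2]-16.7):
    x,s=fit('tier',[678.5,-4.8,.108],[(im,c)],z0=z0);print(z0,x.round(3),s)
print(o['position'],o['contact_force'],o['wrist_torque'],o['finger_gap'])
E
```

```text
0 [ 6.84334e+02 -4.20100e+00  1.10000e-01] -60.76261901855469
51.72381578917373 [ 6.78779e+02 -5.03400e+00  1.09000e-01] -74.77561950683594
[677.99073189  -4.92234183  68.42381579] [-0.19473511  0.68365329 -4.41839213] [ 0.01512288 -0.01202182  0.01019969] 9.33387378659101
```

View pics/w7.png

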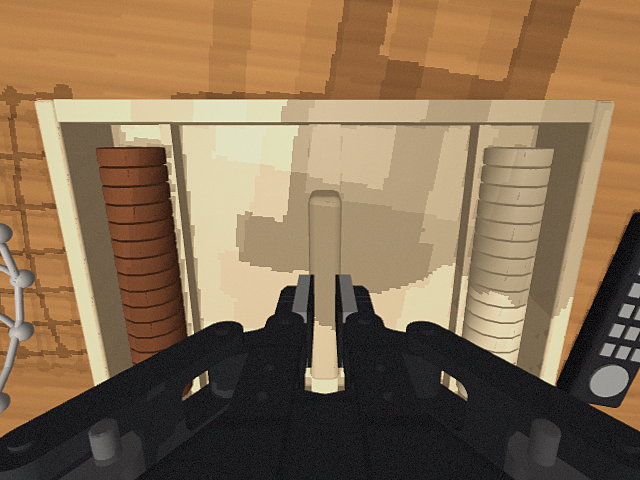

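The tier hangs level, the handle is held at (324,300), and the force matches its weight. Now lift, pull back, and cross to the base.

drive_tool(series="0 0 -0.4 0 0 0; 0 0 -1.1 0 0 0; 0 0 -1.9 0 0 0; 0 0 -2.6 0 0 0; 0 0 -3 0 0 0")

```text
time: 19.82
position: [678.9, -5.0, 191.6]
orientation: [0.002, -0.055, 0.998, -0.0]
contact_force: [0.9, 0.1, -3.0]
finger_gap: 9.2
grasp_force: 88.6
```

drive_tool(series="0.3 0 0 0 0 0; 0.9 0 0 0 0 0; 1.5 0 0 0 0 0; 2.1 0 0 0 0 0; 2.4 0 0 0 0 0")

```text
time: 20.23
position: [579.6, -15.6, 186.8]
orientation: [-0.002, -0.055, 0.998, 0.0]
contact_force: [-0.1, -0.1, -4.2]
finger_gap: 9.1
grasp_force: 88.5
```

drive_tool(series="0.4 0 0 0 0 0; 0.9 0 0 0 0 0; 1.5 0 0 0 0 0; 2.1 0 0 0 0 0; 2.4 0 0 0 0 0")

```text
time: 20.65
position: [484.2, -26.2, 186.9]
orientation: [-0.001, -0.055, 0.998, 0.0]
contact_force: [-0.0, 1.1, -4.1]
finger_gap: 9.0
grasp_force: 88.5
```

```bash
python3 g.py 485 -336.9 190 .036
```

```text
t 20.65 pos [484.2 -26.2 186.9] gap 9.0 F [-0.   1.1 -4.1] gf 88.5 q6 [-0.16 -1.84]
SHIFT [ 0.839 -7.723 -0.079] TURN [ 0.004 -0.032  0.855]
```

drive_tool(series="0.05 -0.4 0 0 0 0; 0.1 -1.1 0 0 0 0; 0.2 -1.8 0 0 0 0; 0.25 -2.4 0 0 0 0; 0.3 -2.7 0 0 0 0")

```text
time: 21.07
position: [486.4, -137.1, 187.4]
orientation: [-0.0, -0.055, 0.999, -0.0]
contact_force: [-1.3, -0.1, -3.8]
finger_gap: 9.1
grasp_force: 88.6
```

drive_tool(series="0.05 -0.5 0 0 0 0; 0.1 -1.1 0 0 0 0; 0.2 -1.8 0 0 0 0; 0.25 -2.4 0 0 0 0; 0.3 -2.7 0 0 0 0")

```text
time: 21.48
position: [486.5, -245.5, 187.4]
orientation: [-0.0, -0.055, 0.999, -0.0]
contact_force: [0.2, -0.3, -3.6]
finger_gap: 9.2
grasp_force: 88.7
```

drive_tool(series="0.05 -0.5 0 0 0 0.2; 0.1 -1.1 0 0 0 0.4; 0.2 -1.7 0 0 0 0.6; 0.25 -2.1 0 0 0 0.85; 0.25 -2.3 0 0 0 0.85")

```text
time: 21.9
position: [486.7, -337.3, 187.4]
orientation: [-0.0, -0.017, 1.0, 0.0]
contact_force: [0.3, 0.6, -3.2]
finger_gap: 9.3
grasp_force: 88.7
```

drive_tool(series="0 0 0 0 0 0; 0 0 0 0 0 0; 0 0 0.5 0 0 0; 0 0 0.9 0 0 0; 0 0 0.9 0 0 0")

```text
time: 22.32
position: [485.7, -332.9, 148.1]
orientation: [-0.002, -0.019, 1.0, 0.002]
contact_force: [-1.4, 0.6, -5.3]
finger_gap: 9.1
grasp_force: 88.7
```

drive_tool(series="0 0 0 0 0 0; 0 0 0 0 0 0; 0 0 0 0 0 0; 0 0 0 0 0 0; 0 0 0 0 0 0")

```text
time: 22.73
position: [487.8, -336.3, 153.2]
orientation: [0.001, -0.018, 1.0, -0.001]
contact_force: [-0.4, -0.3, -4.3]
finger_gap: 9.2
grasp_force: 88.7
```

```bash
python3 - <<'E'
from h import *
c=env.calibration('wrist');im=env.get_image('wrist');cv2.imwrite('pics/w8.png',im)
o=env.get_obs()
x,s=fit('tier',[*o['position'][:2],.036],[(im,c)],z0=o['position'][2]-16.7);print(x.round(3),s)
goto(485.3,-336.9,64,.036)
E
```

```text
[ 4.87829e+02 -3.36260e+02  3.50000e-02] -82.52661895751953
t 22.78 pos [ 487.6 -336.2  152.9] gap 9.0 F [ 0.4  0.1 -3.1] gf 88.7 q6 [-0.69 -2.3 ]
SHIFT [ 0.06  -0.013  2.224] TURN [-0.009  0.011  0.006]
```

drive_tool(series="0.06 -0.015 0.4 0 0 0; 0.06 -0.015 0.9 0 0 0; 0.06 -0.015 1.4 0 0 0; 0.06 -0.015 1.7 0 0 0; 0.06 -0.015 1.8 0 0 0")

```text
time: 23.2
position: [483.4, -335.5, 77.4]
orientation: [-0.002, -0.018, 1.0, 0.001]
contact_force: [-0.9, 0.2, -4.3]
finger_gap: 9.5
grasp_force: 88.7
```

drive_tool(series="0 0 0 0 0 0; 0 0 0 0 0 0; 0 0 0 0 0 0; 0 0 0 0 0 0; 0 0 0 0 0 0")

```text
time: 23.62
position: [485.5, -337.2, 81.4]
orientation: [0.001, -0.018, 1.0, -0.001]
contact_force: [0.1, 0.5, -3.1]
finger_gap: 9.4
grasp_force: 88.8
```

```bash
python3 g.py 485.3 -336.9 64 .036
```

```text
t 23.62 pos [ 485.5 -337.2   81.4] gap 9.4 F [ 0.1  0.5 -3.1] gf 88.8 q6 [-0.69 -2.3 ]
SHIFT [0.006 0.008 0.434] TURN [-0.015  0.017  0.006]
```

drive_tool(series="0 0 0.1 0 0 0; 0 0 0.2 0 0 0; 0 0 0.3 0 0 0; 0 0 0.38 0 0 0; 0 0 0.42 0 0 0")

```text
time: 24.03
position: [484.6, -336.5, 63.6]
orientation: [-0.0, -0.018, 1.0, 0.0]
contact_force: [-7.7, 5.6, 16.2]
finger_gap: 9.5
grasp_force: 91.9
```

drive_tool(series="0 0 0 0 0 0; 0 0 0 0 0 0; 0 0 0 0 0 0; 0 0 0 0 0 0")

```text
time: 24.37
position: [484.9, -336.7, 63.7]
orientation: [0.0, -0.018, 1.0, -0.0]
contact_force: [-3.6, 2.7, 5.9]
finger_gap: 9.4
grasp_force: 90.4
```

drive_tool(series="0 0 0 0 0 0; 0 0 0 0 0 0; 0 0 0 0 0 0; 0 0 0 0 0 0; 0 0 0 0 0 0", jaw=45)

```text
time: 24.78
position: [485.0, -336.8, 63.3]
orientation: [0.0, -0.018, 1.0, -0.0]
contact_force: [-0.4, -0.1, -0.2]
finger_gap: 44.8
grasp_force: 0.0
```

drive_tool(series="0 0 -0.5 0 0 0; 0 0 -1.2 0 0 0; 0 0 -1.9 0 0 0; 0 0 -2.6 0 0 0; 0 0 -3 0 0 0")

```text
time: 25.2
position: [486.0, -337.6, 187.3]
orientation: [0.002, -0.018, 1.0, -0.001]
contact_force: [-0.1, 0.4, 1.2]
finger_gap: 45.0
grasp_force: 0.0
```

drive_tool(series="0 0 0 0 0 0; 0 0 0 0 0 0; 0 0 0 0 0 0; 0 0 0 0 0 0")

```text
time: 25.53
position: [484.0, -336.0, 181.4]
orientation: [-0.001, -0.018, 1.0, 0.001]
contact_force: [-0.8, -0.6, 0.5]
finger_gap: 45.1
grasp_force: 0.0
```

```bash
python3 - <<'E'
from h import *
c=env.calibration('wrist');im=env.get_image('wrist');cv2.imwrite('pics/w9.png',im)
x,s=fit('tier',[485.3,-336.9,.036],[(im,c)],z0=47);print(x.round(3),s)
b,s=fit('base',[485.3,-336.9,.036],[(im,c)]);print(b.round(3),s)
cv2.imwrite('pics/w9s.png',np.hstack([cv2.resize(im,(400,300)),cv2.resize(env.get_image('scene')[220:480,80:427],(400,300))]))
goto(481,339.7,200,.004)
E
```

```text
[ 4.85180e+02 -3.36907e+02  3.60000e-02] -106.97233581542969
[ 4.78851e+02 -3.44515e+02 -1.40000e-02] -55.56742477416992
t 25.63 pos [ 484.1 -336.1  181.5] gap 45.1 F [-0.5 -0.  -0.4] gf 0.0 q6 [-0.69 -2.3 ]
SHIFT [-0.538 16.886 -0.431] TURN [ 0.021 -0.024  0.373]
```

View pics/w9s.png

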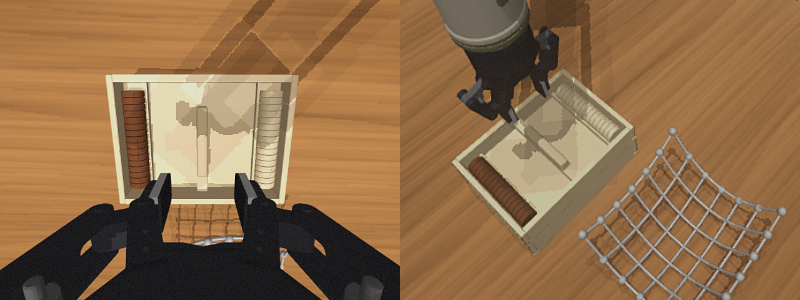

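Both views show the tier flush on the base, all draughts in place, and centred to about 0.1 mm. Now the lid.

drive_tool(series="0 0.8 0 0 0 0; -0.05 1.7 0 0 0 0; -0.1 2.6 0 0 0 0; -0.1 3.5 0 0 0 0; -0.13 4.2 0 0 0 0")

```text
time: 26.05
position: [483.0, -166.1, 182.2]
orientation: [-0.001, -0.018, 1.0, 0.001]
contact_force: [0.4, 0.4, 0.6]
finger_gap: 44.8
grasp_force: 0.0
```

drive_tool(series="0 0.8 0 0 0 0; -0.05 1.7 0 0 0 0; -0.1 2.6 0 0 0 0; -0.1 3.5 0 0 0 0; -0.13 4.2 0 0 0 0")

```text
time: 26.47
position: [482.0, 2.0, 182.5]
orientation: [-0.001, -0.019, 1.0, 0.0]
contact_force: [0.3, -0.8, -0.0]
finger_gap: 45.2
grasp_force: 0.0
```

drive_tool(series="0 0.8 0 0 0 0; -0.05 1.7 0 0 0 0; -0.1 2.6 0 0 0 0; -0.1 3.5 0 0 0 0; -0.13 4.2 0 0 0 0")

```text
time: 26.88
position: [481.0, 170.0, 182.5]
orientation: [-0.001, -0.019, 1.0, 0.0]
contact_force: [0.5, -0.7, -0.6]
finger_gap: 45.3
grasp_force: 0.0
```

drive_tool(series="0 0.8 0 0 0 0; -0.05 1.7 0 0 0 0.2; -0.1 2.6 0 0 0 0.37; -0.1 3.5 0 0 0 0.37; -0.13 4.2 0 0 0 0.37")

```text
time: 27.3
position: [480.0, 338.1, 182.2]
orientation: [-0.001, -0.003, 1.0, -0.0]
contact_force: [0.2, -0.9, 0.4]
finger_gap: 45.5
grasp_force: 0.0
```

drive_tool(series="0 0 0 0 0 0; 0 0 0.5 0 0 0; 0 0 0.8 0 0 0; 0 0 0.8 0 0 0; 0 0 0.8 0 0 0")

```text
time: 27.72
position: [480.0, 334.4, 149.5]
orientation: [-0.002, -0.002, 1.0, -0.001]
contact_force: [1.1, -0.5, 0.1]
finger_gap: 45.1
grasp_force: 0.0
```

```bash
python3 - <<'E'
from h import *
c=env.calibration('wrist');im=env.get_image('wrist')
x,s=fit('lid',[481,339.7,.004],[(im,c)]);print('lid wrist',x.round(3),s)
for p in proj(c,pts('lid',x)): cv2.circle(im,tuple(int(round(v)) for v in p),1,(0,0,255),-1)
cv2.imwrite('pics/w10f.png',im)
goto(x[0],x[1],18,x[2])
E
```

```text
lid wrist [4.82486e+02 3.40441e+02 4.00000e-03] -95.57389068603516
t 27.77 pos [480.8 334.8 150.8] gap 45.0 F [-0.5 -0.1  1.3] gf 0.0 q6 [ 0.52 -1.05]
SHIFT [-0.047  0.143  3.321] TURN [-0.009 -0.015 -0.005]
```

View pics/w10f.png

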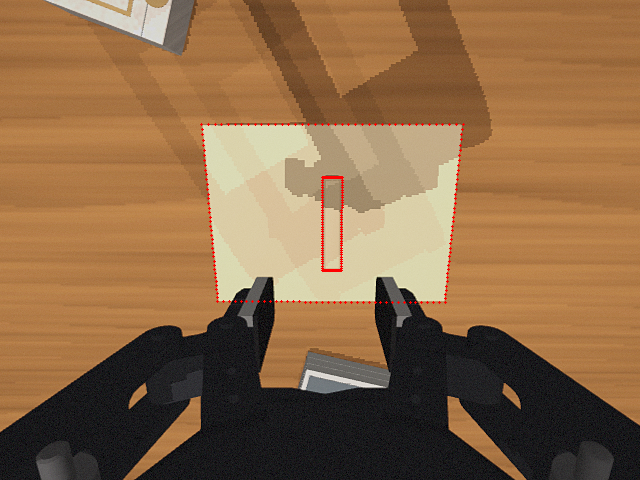

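The lid outline and its handle (columns 322–343, rows 177–271) fit well. Going down.

drive_tool(series="-0.04 0.1 0.7 0 0 0; -0.04 0.1 1.5 0 0 0; -0.04 0.1 2.2 0 0 0; -0.04 0.1 2.7 0 0 0; -0.04 0.1 2.7 0 0 0")

```text
time: 28.18
position: [479.9, 337.4, 38.9]
orientation: [-0.003, -0.002, 1.0, -0.002]
contact_force: [-0.5, -1.3, -0.7]
finger_gap: 45.1
grasp_force: 0.0
```

drive_tool(series="0 0 0 0 0 0; 0 0 0.1 0 0 0; 0 0 0.3 0 0 0; 0 0 0.3 0 0 0; 0 0 0.3 0 0 0")

```text
time: 28.6
position: [482.9, 339.8, 31.8]
orientation: [0.0, -0.002, 1.0, 0.0]
contact_force: [-0.3, 0.4, -0.2]
finger_gap: 45.0
grasp_force: 0.0
```

```bash
python3 g.py 482.5 340.4 15.5 .004
```

```text
t 28.6 pos [482.9 339.8  31.8] gap 45.0 F [-0.3  0.4 -0.2] gf 0.0 q6 [ 0.53 -1.05]
SHIFT [0.01  0.016 0.407] TURN [0.003 0.005 0.002]
```

drive_tool(series="0.01 0.01 0.15 0 0 0; 0.01 0.01 0.3 0 0 0; 0.01 0.01 0.4 0 0 0; 0.01 0.01 0.4 0 0 0; 0.01 0.01 0.4 0 0 0")

```text
time: 29.02
position: [481.8, 339.8, 14.6]
orientation: [-0.001, -0.002, 1.0, -0.0]
contact_force: [-0.1, 0.5, 0.2]
finger_gap: 45.1
grasp_force: 0.0
```

drive_tool(series="0 0 0 0 0 0; 0 0 0 0 0 0; 0 0 0 0 0 0; 0 0 0 0 0 0; 0 0 0 0 0 0", jaw=5, newtons=80)

```text
time: 29.43
position: [482.4, 340.1, 15.5]
orientation: [0.0, -0.002, 1.0, 0.0]
contact_force: [1.1, 1.2, -0.6]
finger_gap: 5.1
grasp_force: 0.0
```

drive_tool(series="0 0 0 0 0 0; 0 0 -0.3 0 0 0; 0 0 -0.8 0 0 0; 0 0 -1.3 0 0 0; 0 0 -1.4 0 0 0")

```text
time: 29.85
position: [484.6, 341.4, 76.2]
orientation: [0.003, -0.002, 1.0, 0.002]
contact_force: [0.5, 0.2, 1.8]
finger_gap: 5.0
grasp_force: 0.0
```

drive_tool(series="0 0 0 0 0 0; 0 0 -0.5 0 0 0; 0 0 -1.2 0 0 0; 0 0 -2 0 0 0; 0 0 -2.6 0 0 0")

```text
time: 30.27
position: [482.0, 339.9, 176.4]
orientation: [-0.0, -0.002, 1.0, -0.0]
contact_force: [0.6, 0.4, 1.0]
finger_gap: 5.3
grasp_force: 0.0
```

```bash
python3 - <<'E'
from h import *
c=env.calibration('wrist');im=env.get_image('wrist');cv2.imwrite('pics/w11.png',im)
o=env.get_obs()
x,s=fit('lid',[482.5,340.4,.004],[(im,c)],z0=o['position'][2]-15.5);print(x.round(3),s)
goto(485.2,-336.9,180,.036)
E
```

```text
[ 4.92366e+02  3.42851e+02 -5.00000e-02] -40.08664321899414
t 30.32 pos [484.4 341.3 182.2] gap 5.2 F [1.1 0.2 4.4] gf 0.0 q6 [ 0.53 -1.05]
SHIFT [ 5.3000e-02 -1.6956e+01 -6.0000e-03] TURN [ 0.041  0.073 -0.363]
```

View pics/w11.png

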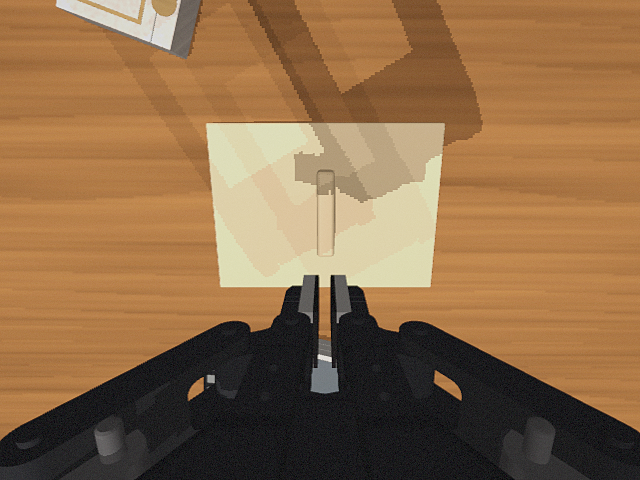

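The lid is still on the table and the pads closed over the top of the handle (318–335, 170–257). They sit higher than the TCP suggests. The gripper needs to go lower, watching the contact force, so I'll refit the lid first.

drive_tool(series="0 0 0 0 0 0; 0 0 0 0 0 0; 0 0 0 0 0 0; 0 0 0 0 0 0; 0 0 0 0 0 0", jaw=34)

```text
time: 30.73
position: [481.4, 339.6, 173.4]
orientation: [-0.001, -0.002, 1.0, -0.001]
contact_force: [-0.7, 0.4, -0.0]
finger_gap: 34.2
grasp_force: 0.0
```

```bash
python3 - <<'E'
from h import *
c=env.calibration('wrist');im=env.get_image('wrist')
x,s=fit('lid',[482.5,340.4,.004],[(im,c)]);print(x.round(3),s)
goto(x[0],x[1],20,x[2])
E
```

```text
[4.82337e+02 3.40584e+02 5.00000e-03] -97.12677764892578
t 30.78 pos [481.6 339.6 173.8] gap 34.0 F [-0.4 -0.1 -0.1] gf 0.0 q6 [ 0.53 -1.05]
SHIFT [-0.027  0.029  3.844] TURN [-0.014 -0.024 -0.015]
```

drive_tool(series="-0.01 0.01 0.8 0 0 0; -0.01 0.01 1.7 0 0 0; -0.01 0.01 2.6 0 0 0; -0.01 0.01 3.2 0 0 0; -0.01 0.01 3.4 0 0 0")

```text
time: 31.2
position: [478.9, 338.3, 33.4]
orientation: [-0.004, -0.002, 1.0, -0.002]
contact_force: [-0.4, -0.2, -1.0]
finger_gap: 34.6
grasp_force: 0.0
```

drive_tool(series="0 0 0 0 0 0; 0 0 0.2 0 0 0; 0 0 0.4 0 0 0; 0 0 0.5 0 0 0; 0 0 0.5 0 0 0")

```text
time: 31.62
position: [482.8, 340.5, 19.3]
orientation: [0.0, -0.002, 1.0, 0.0]
contact_force: [-0.9, -0.9, -0.4]
finger_gap: 33.9
grasp_force: 0.0
```

drive_tool(series="0 0 0 0 0 0; 0 0 0 0 0 0; 0 0 0.05 0 0 0; 0 0 0.1 0 0 0; 0 0 0.1 0 0 0", jaw=24)

```text
time: 32.03
position: [482.5, 340.4, 15.0]
orientation: [-0.0, -0.002, 1.0, -0.0]
contact_force: [-0.7, 0.3, 0.0]
finger_gap: 24.2
grasp_force: 0.0
```

drive_tool(series="0 0 0 0 0 0; 0 0 0 0 0 0")

```text
time: 32.2
position: [482.7, 340.4, 15.3]
orientation: [-0.0, -0.002, 1.0, -0.0]
contact_force: [-0.1, -0.8, -0.3]
finger_gap: 23.8
grasp_force: 0.0
```

Lowering slowly, stopping if the plate pushes back.

drive_tool(series="0 0 0.04 0 0 0; 0 0 0.08 0 0 0; 0 0 0.1 0 0 0; 0 0 0.1 0 0 0")

```text
time: 32.53
position: [482.4, 340.3, 10.9]
orientation: [-0.0, -0.002, 1.0, -0.0]
contact_force: [-0.7, 0.5, 1.3]
finger_gap: 23.9
grasp_force: 0.0
```

drive_tool(series="0 0 0.03 0 0 0; 0 0 0.05 0 0 0; 0 0 0.05 0 0 0")

```text
time: 32.78
position: [482.5, 340.4, 9.1]
orientation: [-0.0, -0.002, 1.0, -0.0]
contact_force: [0.9, 0.1, 0.3]
finger_gap: 24.3
grasp_force: 0.0
```

drive_tool(series="0 0 0.03 0 0 0; 0 0 0.05 0 0 0; 0 0 0.05 0 0 0")

```text
time: 33.03
position: [482.5, 340.4, 7.1]
orientation: [-0.0, -0.002, 1.0, -0.0]
contact_force: [-1.2, -0.1, 0.3]
finger_gap: 24.1
grasp_force: 0.0
```

drive_tool(series="0 0 0 0 0 0; 0 0 0 0 0 0; 0 0 0 0 0 0; 0 0 0 0 0 0; 0 0 0 0 0 0", jaw=5, newtons=80)

```text
time: 33.45
position: [482.7, 340.5, 7.5]
orientation: [0.0, -0.002, 1.0, 0.0]
contact_force: [-2.0, -0.7, 4.2]
finger_gap: 13.1
grasp_force: 78.8
```

drive_tool(series="0 0 0 0 0 0; 0 0 -0.2 0 0 0; 0 0 -0.6 0 0 0; 0 0 -1 0 0 0; 0 0 -1 0 0 0")

```text
time: 33.87
position: [484.5, 341.5, 50.7]
orientation: [0.002, -0.002, 1.0, 0.001]
contact_force: [0.5, 0.3, -3.1]
finger_gap: 12.8
grasp_force: 78.5
```

Held, and the force matches the lid's weight. Lift and cross to the base.

drive_tool(series="0 0 -0.5 0 0 0; 0 0 -1.2 0 0 0; 0 0 -2 0 0 0; 0 0 -2.8 0 0 0; 0 0 -3.2 0 0 0")

```text
time: 34.28
position: [484.0, 341.2, 179.0]
orientation: [0.002, -0.002, 1.0, 0.001]
contact_force: [1.3, 1.2, -1.6]
finger_gap: 12.9
grasp_force: 78.7
```

drive_tool(series="0 -0.5 0 0 0 0; 0 -1.3 0 0 0 0; 0 -2.1 0 0 0 0; 0 -2.9 0 0 0 0; 0 -3.5 0 0 0 0")

```text
time: 34.7
position: [482.6, 198.2, 174.1]
orientation: [-0.001, -0.002, 1.0, -0.001]
contact_force: [0.7, -0.3, -2.7]
finger_gap: 12.8
grasp_force: 78.8
```

drive_tool(series="0 -0.7 0 0 0 0; 0 -1.4 0 0 0 0; 0 -2.1 0 0 0 0; 0 -2.8 0 0 0 0; 0 -3.5 0 0 0 0")

```text
time: 35.12
position: [483.2, 59.1, 174.3]
orientation: [-0.0, -0.002, 1.0, -0.0]
contact_force: [-0.1, -0.4, -2.4]
finger_gap: 13.2
grasp_force: 78.8
```

drive_tool(series="0 -0.7 0 0 0 0; 0 -1.4 0 0 0 0; 0 -2.1 0 0 0 0; 0 -2.8 0 0 0 0; 0 -3.5 0 0 0 0")

```text
time: 35.53
position: [483.9, -80.8, 174.3]
orientation: [-0.0, -0.002, 1.0, 0.0]
contact_force: [1.4, 0.3, -3.5]
finger_gap: 13.1
grasp_force: 78.8
```

drive_tool(series="0 -0.7 0 0 0 0; 0 -1.4 0 0 0 0; 0 -2.1 0 0 0 0; 0 -2.8 0 0 0 0; 0 -3.5 0 0 0 0")

```text
time: 35.95
position: [484.4, -220.8, 174.2]
orientation: [-0.0, -0.002, 1.0, 0.0]
contact_force: [0.3, -0.0, -3.4]
finger_gap: 12.9
grasp_force: 78.8
```

drive_tool(series="0 -0.6 0 0 0 0; 0 -1.2 0 0 0 -0.2; 0 -1.8 0 0 0 -0.36; 0 -2.4 0 0 0 -0.36; 0 -2.8 0 0 0 -0.36")

```text
time: 36.37
position: [484.8, -333.5, 174.0]
orientation: [-0.001, -0.017, 1.0, 0.0]
contact_force: [0.7, -0.2, -4.2]
finger_gap: 12.7
grasp_force: 78.8
```

drive_tool(series="0 0 0 0 0 0; 0 0 0 0 0 0; 0 0 0 0 0 0; 0 0 0 0 0 0; 0 0 0 0 0 0")

```text
time: 36.78
position: [485.7, -330.6, 175.1]
orientation: [-0.0, -0.018, 1.0, 0.0]
contact_force: [-0.5, 0.8, -3.3]
finger_gap: 13.0
grasp_force: 78.9
```

```bash
python3 - <<'E'
from h import *
c=env.calibration('wrist');im=env.get_image('wrist');cv2.imwrite('pics/w12.png',im)
o=env.get_obs()
x,s=fit('lid',[*o['position'][:2],.036],[(im,c)],z0=o['position'][2]-7.5);print(x.round(3),s)
goto(485.2,-336.9,94.5,.036)
E
```

```text
[ 4.85613e+02 -3.30458e+02  3.80000e-02] -66.10677337646484
t 36.83 pos [ 485.7 -330.7  175.3] gap 12.8 F [-0.5 -0.2 -3.5] gf 78.9 q6 [-0.69 -2.29]
SHIFT [ 0.018 -0.154  2.02 ] TURN [0.001 0.001 0.008]
```

View pics/w12.png

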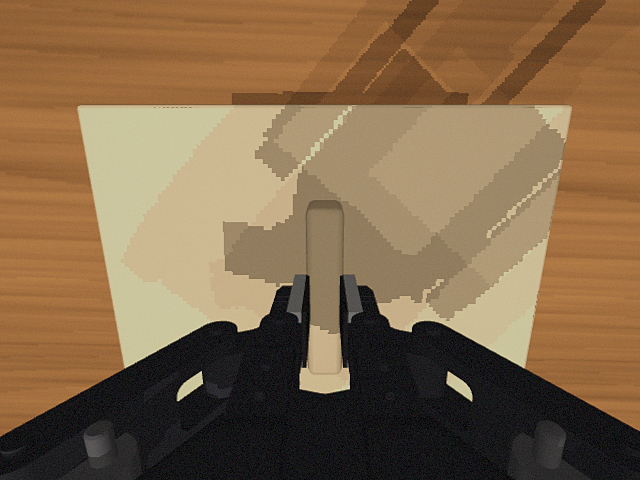

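The lid is level and square in the jaws (far edge row 105, columns 78–572). Lowering to just above the tier rim.

drive_tool(series="0.02 -0.15 0.3 0 0 0; 0.02 -0.15 0.7 0 0 0; 0.02 -0.15 1.1 0 0 0; 0.02 -0.15 1.4 0 0 0; 0.02 -0.15 1.5 0 0 0")

```text
time: 37.25
position: [483.4, -336.4, 111.8]
orientation: [-0.002, -0.018, 1.0, 0.001]
contact_force: [0.4, -0.4, -3.1]
finger_gap: 12.7
grasp_force: 78.9
```

drive_tool(series="0 0 0 0 0 0; 0 0 0 0 0 0; 0 0 0 0 0 0; 0 0 0 0 0 0; 0 0 0 0 0 0")

```text
time: 37.67
position: [485.5, -338.0, 116.4]
orientation: [0.001, -0.018, 1.0, -0.001]
contact_force: [0.3, -0.1, -3.2]
finger_gap: 12.8
grasp_force: 78.9
```

```bash
python3 g.py 485.2 -336.9 94.5 .036
```

```text
t 37.67 pos [ 485.5 -338.   116.4] gap 12.8 F [ 0.3 -0.1 -3.2] gf 78.9 q6 [-0.69 -2.3 ]
SHIFT [0.007 0.029 0.547] TURN [-0.014  0.015 -0.004]
```

drive_tool(series="0 0.02 0.1 0 0 0; 0 0.02 0.2 0 0 0; 0 0.02 0.3 0 0 0; 0 0.02 0.36 0 0 0; 0 0.02 0.4 0 0 0")

```text
time: 38.08
position: [484.5, -336.4, 98.4]
orientation: [-0.0, -0.018, 1.0, 0.0]
contact_force: [0.5, 0.6, -3.3]
finger_gap: 12.9
grasp_force: 78.9
```

drive_tool(series="0 0 0.03 0 0 0; 0 0 0.06 0 0 0; 0 0 0.09 0 0 0; 0 0 0.11 0 0 0; 0 0 0.11 0 0 0")

```text
time: 38.5
position: [485.1, -336.9, 95.5]
orientation: [0.0, -0.018, 1.0, -0.0]
contact_force: [-1.9, 1.9, 1.9]
finger_gap: 12.9
grasp_force: 79.4
```

Seating contact at the expected height, so release and retreat.

drive_tool(series="0 0 0.02 0 0 0; 0 0 0.02 0 0 0; 0 0 0.02 0 0 0")

```text
time: 38.75
position: [485.2, -337.0, 95.5]
orientation: [0.0, -0.018, 1.0, -0.0]
contact_force: [-4.5, 3.4, 8.0]
finger_gap: 12.7
grasp_force: 80.1
```

drive_tool(series="0 0 0 0 0 0; 0 0 0 0 0 0; 0 0 0 0 0 0; 0 0 0 0 0 0; 0 0 0 0 0 0", jaw=45)

```text
time: 39.17
position: [485.0, -336.8, 94.0]
orientation: [0.0, -0.018, 1.0, -0.0]
contact_force: [-0.1, 0.0, -0.5]
finger_gap: 45.1
grasp_force: 0.0
```

drive_tool(series="0 0 -0.4 0 0 0; 0 0 -1 0 0 0; 0 0 -1.7 0 0 0; 0 0 -2.4 0 0 0; 0 0 -2.8 0 0 0")

```text
time: 39.58
position: [485.9, -337.6, 209.8]
orientation: [0.002, -0.018, 1.0, -0.001]
contact_force: [0.9, -0.5, 1.0]
finger_gap: 45.0
grasp_force: 0.0
```

drive_tool(series="0 0 0 0 0 0; 0 0 0 0 0 0; 0 0 0 0 0 0; 0 0 0 0 0 0; 0 0 0 0 0 0")

```text
time: 40.0
position: [484.2, -336.2, 204.2]
orientation: [-0.001, -0.018, 1.0, 0.001]
contact_force: [0.7, 0.4, -0.6]
finger_gap: 44.9
grasp_force: 0.0
```

```bash
python3 - <<'E'
from h import *
c=env.calibration('wrist');im=env.get_image('wrist')
x,s=fit('lid',[485.2,-336.9,.036],[(im,c)],z0=87);print(x.round(3),s)
cv2.imwrite('pics/w13s.png',np.hstack([cv2.resize(im,(400,300)),cv2.resize(env.get_image('scene')[220:480,80:427],(400,300))]))
o=env.get_obs();print(o['time'],o['position'],o['contact_force'],o['finger_gap'])
E
```

```text
[ 4.85270e+02 -3.37211e+02  3.60000e-02] -95.135498046875
40.1 [ 484.42741271 -336.38343462  204.85610774] [-0.82042233 -0.44910896 -0.10118389] 44.83244277509077
```

View pics/w13s.png

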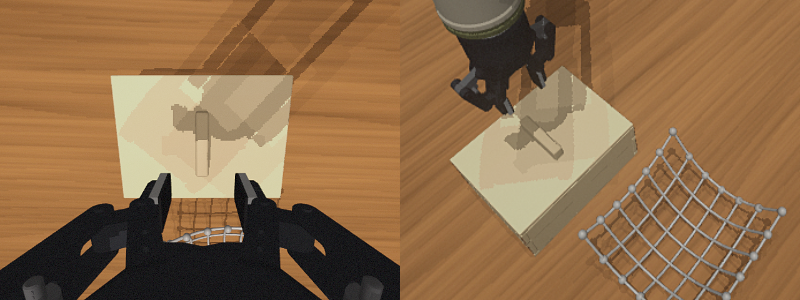

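The lid sits flush and square, fitted within 0.3 mm of the tier. The gripper is clear.

```bash
python3 -c "
from station import env
print(env.hand_in())"
```

```text
the job is handed in; nothing more can be done
None
```

The games box is packed: dominoes, cards, tier and lid all measured home and square to within about 2 mm in the camera images. The job was handed in at about 40 s, but no verdict came back.

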